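Take the green microscope filter off its peg

ROBOT

A 6-joint arm with a two-finger parallel gripper is mounted at the origin on a cart in front of the work surface, level with it; the furniture and walls round the work are solid. World frame = base frame: x ahead of the robot, y to its left, z up, the work surface at z = 0. Lengths are in m, angles in rad, forces in N, time in s.
With the tool pointing down it reaches from about 0.25 to 0.775 m from the base axis. Payload 4 kg.
Tool frame: the origin (TCP) lies on the centre line of the jaws, within the pads' length; the fingertips stand 8 mm ahead of it and the grasp point (between the pads) lies 11 mm behind it; z points along the fingers, y is the direction in which the jaws open and shut (so a half turn about z gives the same grasp; the last joint's range is limited). The gripper opens to 94 mm and grips with 3 to 60 N. Pads are 16 mm wide; open, the fingers measure 119 mm over their backs; the gripper's body (75 mm by 177 mm) begins 78 mm behind the grasp point.
Start: joints at [1.01, 0.087, 1.371, -0, 1.684, -0.103], TCP at [0.243, 0.493, 0.214] pointing down, gripper open.
Joint ranges: [-3.1, 3.1], [-0.76, 2.03], [0.27, 2.55], [-1.08, 4.22], [0.17, 2.65], [-2.57, 2.57]. Speed limits (rad/s): [2.79, 2.79, 3.14, 3.14, 3.14, 3.14].

INTERFACE

Orientations are given as [roll, pitch, yaw] about the fixed x, y, z axes, in that order (R = Rz(yaw) Ry(pitch) Rx(roll)).
In Python, from bench import robot, cams, close_job gives the robot as it stands.
- The arm moves only by the tool arm_command, never from a script. Its argument "plan" is one flat list of numbers, 7 for each row, row after row: the shift along the tool's x, y, z in cm, then the turn, a rotation vector about the tool's x, y, z in degrees, then the closure, from 0 (fully open) to 1 (shut). A call has 1 to 8 rows; each row shifts and turns the commanded pose from where the row before left it, along the tool's axes as they then stand; what a row does not reach is not made up. A row lasts 1/8 s, in which the tool goes at most 62.5 mm and 10.7 degrees, less where a joint would pass 70% of its speed; a pose out of reach is approached as far as the arm can. A call with a gripper value outside its range is refused whole. The fingers move at their own pace and stop on an object; the grip force is fixed at half the most. Time passes only in rows, so rows that do not move let the fingers close. It gives the time, the measured TCP pose, the force and the opening at its end, in the units of the state.
- robot.get_obs(): the state, without advancing time (a new reading comes with each control period).
- cams.snapshot(name): name is "scene" or "top"; returns a dict with "pixels" (384x512x3 uint8, red, green, blue), "fov_y" (degrees; the focal length in pixels is half the picture's height over the tangent of half this angle, whatever the lens; pixels are square), "cx", "cy" (the principal point, pixels), "camera_from_world" (4x4, takes a point from world to camera coordinates). Camera axes: x right, y up, looking along -z (the intrinsics and any distortion apply to the point x, -y, -z); pixel columns grow to the right and rows downward; lengths in m; the calibration is good to about 2 mm. A picture is of the moment at which its call begins. There is no depth.
- close_job(): hands the job in, once; it reports no verdict.
The state is a dict: "time": time; "joint_positions": joint angles; "qvel": joint speeds; "joint_torque": joint torques, N m; "tool_pos": TCP position; "ee_rot": TCP orientation; "wrist_force": force on the tool from outside, world axes, zero at the start; "wrist_torque": the same for the moment, N m; "width": finger opening in m.
Only numpy, scipy, OpenCV 4.12 (cv2) and the standard library are available. Lean on these libraries where they do the work, as an engineer would, in place of code of your own. Each camera call takes 0.05 s, during which the arm holds its last target.

TASK

Take the holder with the green filter up and off its peg on the stand and stand it, glass end down, in the empty grey box; lower it into the box before you let go. Leave the amber and the blue filter hanging on their pegs.

Things in the scene. Friction and masses are not known exactly. Their poses are not given: they have to be found in the camera images.
- green_filter: black upright holder, green glass; origin mid underside, z up, y along width, x along its peg to the board. Foot 56 (y) x 24 (x), 7 high; frame 8 thick, z to 56; window 24 wide, z 56-90, over the peg; grey grip 26 (y) x 14 (x), z 95-128, free all round. Peg: 8 dia., towards -x, tip 30 from the holder, turned up 7. To free it: rise 10 to 24 (best 16), then over 50 to -x. 60 g. Sizes mm
- amber_filter: the same holder with amber (orange) glass, on another of the three pegs, 105 mm apart along the white upright board of a fixed stand (board top 142 mm above the work surface, 25 mm behind the holders, lower than their grips; pegs at 130 mm). Which hangs where varies. Leave it hanging.
- blue_filter: the same holder with blue glass, on another peg of the stand. Leave it hanging.
- filter_box: fixed empty grey open box on the work surface, 58 (x) by 94 (y) mm outside, 55 mm high, walls and floor 4 mm thick (50 by 86 mm inside). Origin: centre of its underside; z up, y along its long side. The filter holder stands in it with its width along the box's y.
Things that resemble listed ones, but are neither listed nor needed, are in the scene too. Leave any red look-alike of the green_filter alone.

How it is judged:
On the way, in this order (a step that is already met when the one before it is completed fails the run):
1. the green filter is off its peg, in the grip and clear of the table (distance of green_filter from where it was at the start of the episode above 0.05 m and height (world z) of green_filter above 0.045 m and contact force between the fingers and green_filter above 0.5 N), for 0.1 s.
2. the green filter is lowered into the box, still held (x of green_filter in the frame of filter_box between -0.026 and 0.026 m and y of green_filter in the frame of filter_box between -0.035 and 0.035 m and height (world z) of green_filter below 0.035 m and contact force between the fingers and green_filter above 0.5 N), for 0.05 s.
At the end, for the whole second after the job is handed in: The green filter stands at rest in the box, glass end down: middle of its underside within the walls, under 20 mm above the work surface, leaning under 34 degrees; the amber and blue filters hang on their pegs, within 25 mm of where they were, tilted under 23 degrees (x of green_filter in the frame of filter_box between -0.026 and 0.026 m and y of green_filter in the frame of filter_box between -0.035 and 0.035 m and height (world z) of green_filter below 0.02 m and angle between green_filter's own z axis and vertical below 0.6 rad and linear speed of green_filter below 0.03 m/s and distance of each of amber_filter, blue_filter from where it was at the start of the episode below 0.025 m and angle between each of amber_filter, blue_filter's own z axis and vertical below 0.4 rad); the robot touches nothing.
It also fails if it takes over 35 s, if anything falls off the work surface, if the arm or the gripper's body presses on something with over 40 N, if the wrist force passes 120 N, or if a joint passes its speed limit or range.

## Working session

There is one attempt and no reset: what is moved stays moved. The work goes in short steps, Python scripts to look and compute and a tool call to move; the robot and the scene stay as the last step left them, time stands still between calls to the robot, and variables do not carry over. Pictures are saved under pics/ and viewed, and the job is handed in when it is done.

Besides the shell and the picture viewer there is one more tool, called after "Request:" as name(argument=value, ...) on one line, values as JSON. arm_command: Moves the arm, as the interface text tells. Its arguments: {"type":"object","properties":{"plan":{"type":"array","items":{"type":"number"}}},"required":["plan"]}

```bash
mkdir -p pics; ls
cat > h.py <<'E'
from bench import robot,cams,close_job
import numpy as np,cv2,json
def snap(n,f):
    s=cams.snapshot(n); cv2.imwrite('pics/'+f,s['pixels'][:,:,::-1]); np.savez('pics/'+f+'.npz',**{k:v for k,v in s.items()}); return s
E
python3 - <<'E'
from h import *
print(robot.get_obs())
for n in('scene','top'):
    s=snap(n,n+'1.png'); print({k:v for k,v in s.items() if k!='pixels'})
E
```

```text
pics
{'time': 0.0, 'joint_positions': array([ 1.00993215e+00,  8.79530685e-02,  1.37222865e+00, -3.14131696e-05,
        1.68357635e+00, -1.03091984e-01]), 'qvel': array([-0.00060903, -0.00025913,  0.00139675, -0.00105423,  0.00010062,
       -0.00106846]), 'joint_torque': array([-8.75094975e-04, -3.40189755e+01, -3.02424860e+01,  7.16249761e-02,
        3.31695902e-02, -1.41153350e-04]), 'tool_pos': array([0.24280546, 0.49292533, 0.21231819]), 'ee_rot': array([-3.13943552e+00, -1.91785898e-04,  2.68381676e+00]), 'wrist_force': array([ 1.09637432,  0.46431064, -0.52450266]), 'wrist_torque': array([ 0.04897571, -0.0559527 ,  0.01353457]), 'width': 0.09365467878132933}
{'fov_y': 52.356603685174264, 'cx': 252.88981614287118, 'cy': 187.43841765091364, 'camera_from_world': array([[ 0.49884827, -0.86647511, -0.01926896, -0.22534689],
       [ 0.66661985,  0.36938949,  0.64743291, -0.42195106],
       [-0.55386675, -0.33581586,  0.76187882, -0.61313862],
       [ 0.        ,  0.        ,  0.        ,  1.        ]])}
{'fov_y': 57.26188366160181, 'cx': 253.23710428191177, 'cy': 188.2426827201432, 'camera_from_world': array([[-0.01024801, -0.99992056, -0.00733774,  0.03198641],
       [ 0.99574533, -0.0108767 ,  0.09150374, -0.5424851 ],
       [-0.09157628, -0.00636879,  0.9957777 , -0.84329117],
       [ 0.        ,  0.        ,  0.        ,  1.        ]])}
```

View pics/scene1.png

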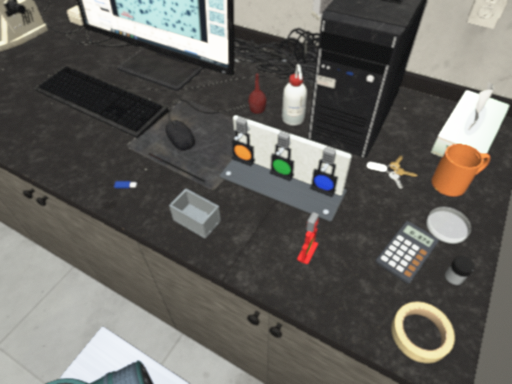

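View pics/top1.png

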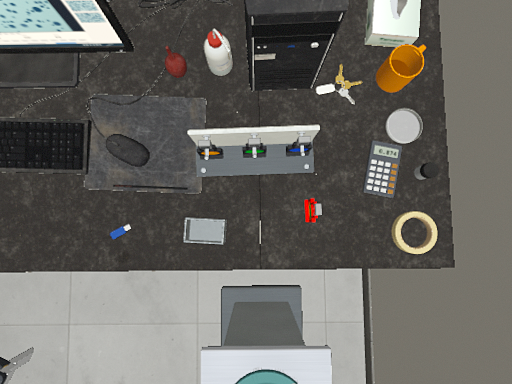

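```bash
cat >> h.py <<'E'
def load(f): return dict(np.load('pics/'+f+'.npz'))
def proj(s,P):
    P=np.atleast_2d(P); T=s['camera_from_world']; c=P@T[:3,:3].T+T[:3,3]
    f=192/np.tan(np.radians(float(s['fov_y']))/2)
    return np.c_[s['cx']+f*c[:,0]/-c[:,2], s['cy']-f*c[:,1]/-c[:,2]]
def ray(s,uv):
    uv=np.atleast_2d(uv);T=s['camera_from_world'];f=192/np.tan(np.radians(float(s['fov_y']))/2)
    d=np.c_[(uv[:,0]-s['cx'])/f,-(uv[:,1]-s['cy'])/f,-np.ones(len(uv))]
    return -T[:3,:3].T@T[:3,3], d@T[:3,:3]
def onz(s,uv,z):
    o,d=ray(s,uv); return o+d*((z-o[2])/d[:,2])[:,None]
E
python3 - <<'E'
from h import *
a=load('top1.png');b=load('scene1.png')
print(proj(a,[[.243,.493,.214],[0,0,0],[.243,.493,.4]]),proj(b,[[.243,.493,.214]]))
def crop(s,f,x0,y0,w,h,k):
    cv2.imwrite('pics/'+f,cv2.resize(s['pixels'][y0:y0+h,x0:x0+w,::-1],None,fx=k,fy=k,interpolation=cv2.INTER_CUBIC))
crop(a,'ct.png',170,110,160,145,5)
crop(b,'cs.png',160,110,200,140,4)
E
```

```text
[[  3.76135757 341.83275874]
 [266.57727308 414.49013673]
 [-95.49301724 389.58484917]] [[-25.84553346 155.84007713]]
```

View pics/ct.png

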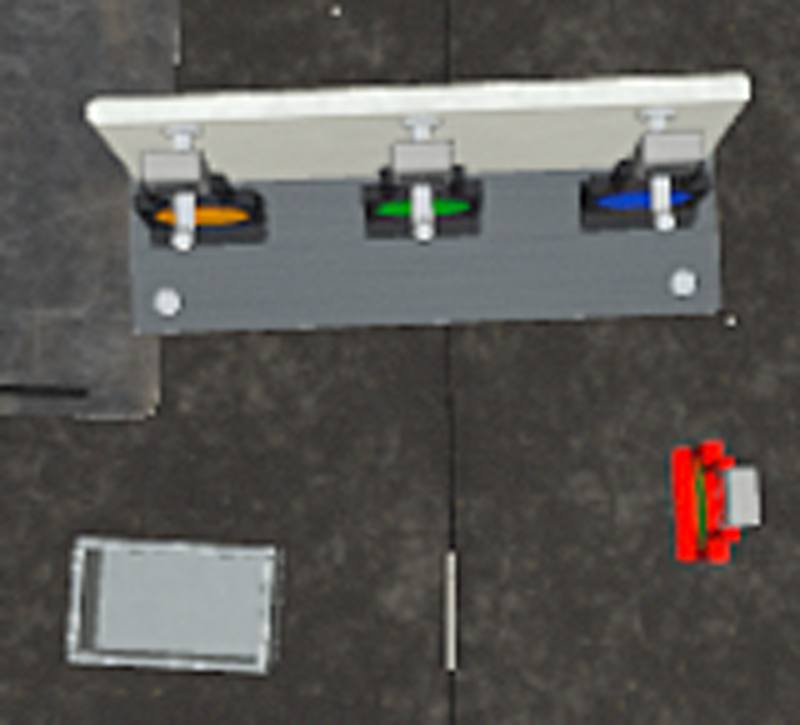

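View pics/cs.png

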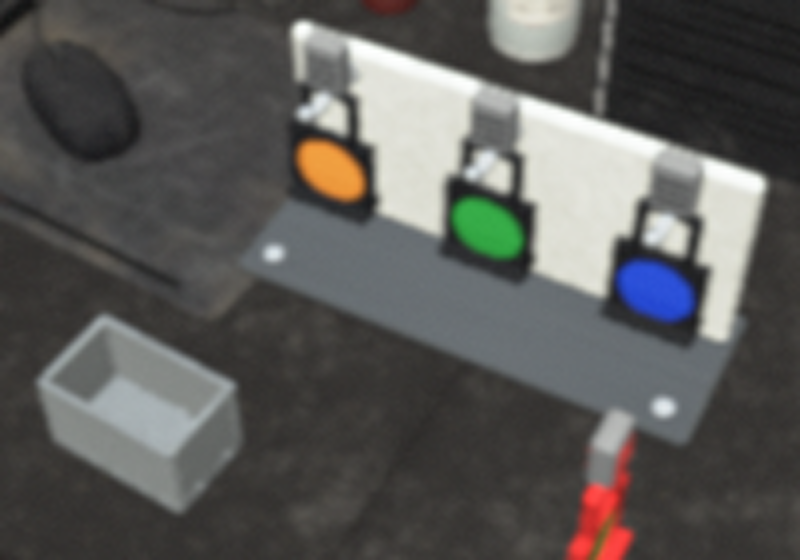

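```bash
cat > fit.py <<'E'
from h import *
from scipy.optimize import least_squares
a=load('top1.png');b=load('scene1.png')
T=lambda l:np.array(l,float)/5+[170,110]-.4
S=lambda l:np.array(l,float)/4+[160,110]-.4
# box top corners order: (+x,+y),(+x,-y),(-x,-y),(-x,+y)
L=.055
box=np.array([[.029,.047,L],[.029,-.047,L],[-.029,-.047,L],[-.029,.047,L]])
bt=T([[76,538],[280,546],[268,674],[67,663]]); bs=S([[105,316],[237,386],[178,457],[40,382]])
def place(p,pts):
    c,s=np.cos(p[3]),np.sin(p[3]); return pts@np.array([[c,-s,0],[s,c,0],[0,0,1]]).T+p[:3]
for nm,fs in (('top',[(a,bt)]),('scene',[(b,bs)]),('both',[(a,bt),(b,bs)])):
    f=lambda p:np.concatenate([(proj(s,place([p[0],p[1],0,p[2]],box))-o).ravel() for s,o in fs])
    r=least_squares(f,[.35,.1,0]); print(nm,r.x,np.round(r.fun,1))
# grip: top corners; in top view full top face
G=.128
gt=np.array([[.007,.013,G],[.007,-.013,G],[-.007,-.013,G],[-.007,.013,G]])
for nm,tp,sc in (('amber',[[146,152],[201,150],[203,181],[143,183]],None),('green',[[397,143],[451,141],[454,171],[392,173]],None),('blue',[[647,133],[703,131],[704,162],[643,164]],None)):
    f=lambda p:(proj(a,place([p[0],p[1],.044,p[2]],gt))-T(tp)).ravel()
    r=least_squares(f,[.55,.0,0]); print(nm,r.x,np.round(r.fun,1))
# board/base lines
print(onz(a,T([[88,104],[748,78]]),.142))
print('tips',onz(a,T([[183,238],[424,230],[665,220]]),.141))
print('scene grip front-top corners')
for nm,q in (('green',[[471,94],[516,104]]),('amber',[[304,37],[350,47]]),('blue',[[652,156],[700,165]])): print(nm,onz(b,S(q),.172))
E
python3 fit.py
```

```text
top [ 0.44091153  0.14291969 -0.06317012] [ 0.4  0.  -0.8  0.5  0.1 -0.3  0.4 -0.3]
scene [ 0.44094515  0.14166264 -0.0443282 ] [ 0.2 -0.1  0.5 -0.5 -0.6  0.1 -0.   0.5]
both [ 0.44100881  0.14231968 -0.05415562] [ 0.5  0.2 -0.7  0.3  0.4 -0.5  0.8 -0.1  0.2 -0.3  0.3 -0.5 -1.1  0.
 -0.2  0.2]
amber [0.62490495 0.12601742 0.01412549] [-0.8 -0.3  0.7 -0.2  0.4  0.3 -0.2  0.2]
green [0.62767571 0.02209054 0.00805683] [-1.  -0.4  0.7 -0.2  0.2  0.4  0.1  0.2]
blue [ 0.63044017 -0.0819273   0.00160166] [-0.9 -0.3  0.4 -0.1  0.4  0.3  0.1  0.1]
[[ 0.65966812  0.16753118  0.142     ]
 [ 0.66767818 -0.11887548  0.142     ]]
tips [[ 0.60047584  0.12627536  0.141     ]
 [ 0.60276378  0.02226935  0.141     ]
 [ 0.60592219 -0.08163273  0.141     ]]
scene grip front-top corners
green [[0.62213543 0.03370991 0.172     ]
 [0.62660336 0.00903792 0.172     ]]
amber [[0.61940277 0.13721715 0.172     ]
 [0.62433178 0.11034096 0.172     ]]
blue [[ 0.62472018 -0.06997338  0.172     ]
 [ 0.63040898 -0.09403844  0.172     ]]
```

Request:
arm_command(plan=[0,0,-1.5,0,0,-9.3,0,0,0,-1.5,0,0,-9.3,0,0,0,-1,0,0,-9.2,0,-2.5,-3.2,0,0,0,0,0,-3.0,-4,0,0,0,0,0,-3.0,-4,0,0,0,0,0,-3,-4,0,0,0,0,0,-3,-4,0,0,0,0,0])

```text
time: 1.1
tool_pos: [0.3939, 0.304, 0.253]
ee_rot: [-3.141, -0.001, -3.114]
wrist_force: [0.6, -1.1, 0.6]
width: 0.0939
```

Request:
arm_command(plan=[-3,-4,0,0,0,0,0,-3,-4,0,0,0,0,0,-3,-4,0,0,0,0,0,-3,-4,0,0,0,0,0,-3,-4,0,0,0,0,0,-3,-4,0,0,0,0,0,-2,-2,0,0,0,0,0,0,0,0,0,0,0,0])

```text
time: 2.1
tool_pos: [0.6009, 0.0494, 0.2518]
ee_rot: [3.141, -0.003, -3.117]
wrist_force: [0.1, 0.4, -0.2]
width: 0.094
```

Run:
```python
from h import *
a=snap('top','top2.png');b=snap('scene','scene2.png')
o=robot.get_obs();print(o['time'],o['tool_pos'],o['ee_rot'],o['joint_positions'])
k=cv2.resize(a['pixels'][60:260,150:360,::-1],None,fx=3,fy=3);k2=cv2.resize(b['pixels'][60:240,200:370,::-1],None,fx=3.3,fy=3.3)
cv2.imwrite('pics/c2.png',k);cv2.imwrite('pics/c2s.png',k2)
```

```text
2.2 [0.5998594  0.05138478 0.25285134] [ 3.14089029e+00 -1.59406611e-03 -3.11415389e+00] [-9.06539985e-03  2.02014489e-01  1.16404645e+00  6.57675795e-04
  1.77715031e+00 -1.60716570e+00]
```

View pics/c2s.png

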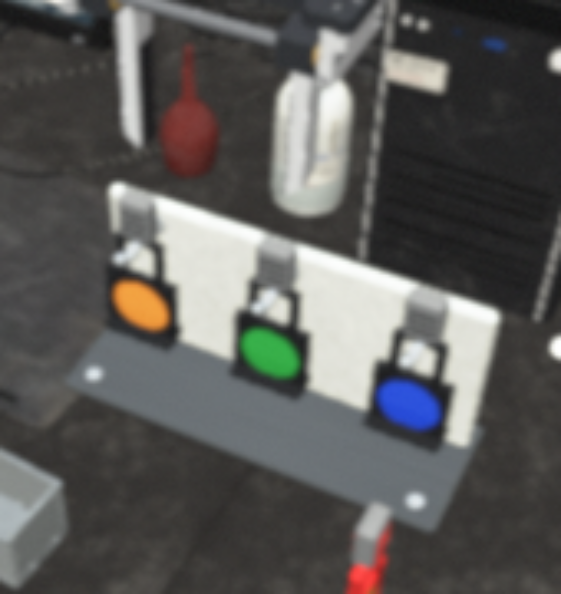

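Request:
arm_command(plan=[-2.8,-2.9,0,0,0,0,0,0,0,3,0,0,0,0,0,0,3,0,0,0,0,0,0,0,0,0,0,0,0,0,0,0,0,0,0])

```text
time: 2.82
tool_pos: [0.6292, 0.0237, 0.1951]
ee_rot: [3.142, 0.002, -3.113]
wrist_force: [1.0, 0.1, 0.4]
width: 0.0939
```

Run:
```python
from h import *
a=snap('top','top3.png');b=snap('scene','scene3.png')
o=robot.get_obs();print(o['time'],o['tool_pos'],o['ee_rot'])
k=cv2.resize(a['pixels'][60:260,150:360,::-1],None,fx=2,fy=2);k2=cv2.resize(b['pixels'][60:240,200:370,::-1],None,fx=3.3,fy=3.3)
cv2.imwrite('pics/c3.png',k);cv2.imwrite('pics/c3s.png',k2)
```

```text
2.925 [0.62982035 0.02328984 0.19595985] [-3.14138138  0.00388855 -3.11341332]
```

View pics/c3s.png

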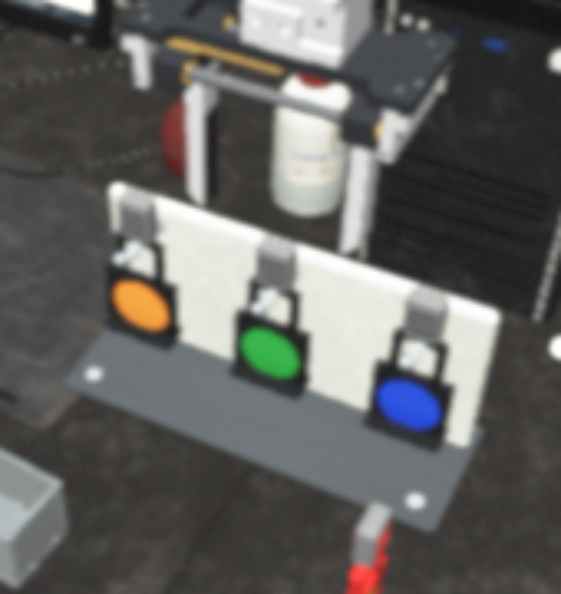

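View pics/c3.png

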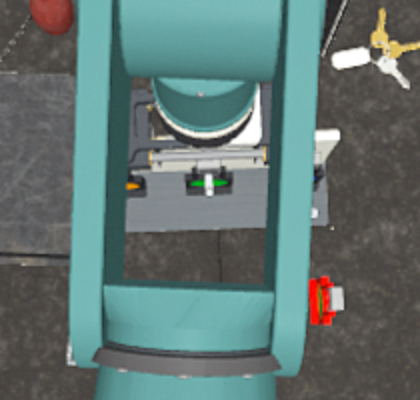

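```bash
python3 - <<'E'
from h import *
b=load('scene3.png.npz'[:-4])
# finger bottom corners x±8mm, y inner/outer
for s in(1,-1):
    P=[[.6295+dx-.027*s*w,.0233+s*w,.1875] for w in(.047,.0595) for dx in(-.008,.008)]
    print(((proj(b,P)-[200,60])*3.3).round(0).tolist())
E
python3 - <<'E'
import cv2
i=cv2.imread('pics/scene3.png')[85:160,240:330];cv2.imwrite('pics/c3z.png',cv2.resize(i,None,fx=8,fy=8,interpolation=cv2.INTER_CUBIC))
E
```

```text
[[205.0, 207.0], [216.0, 193.0], [188.0, 201.0], [200.0, 187.0]]
[[338.0, 252.0], [349.0, 237.0], [356.0, 258.0], [367.0, 243.0]]
```

View pics/c3z.png

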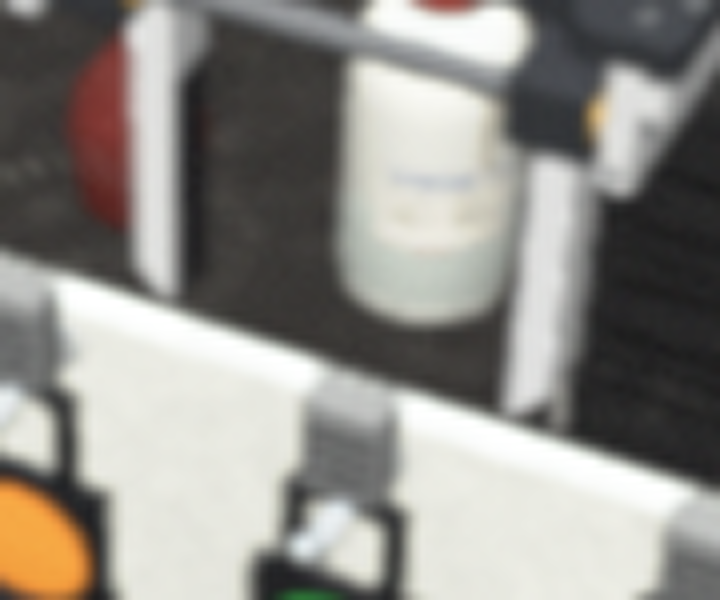

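Request:
arm_command(plan=[0,-0.15,2,0,0,0,0,0,0,2,0,0,0,0,0,0,1,0,0,0,0,0,0,0,0,0,0,0,0,0,0,0,0,0,1,0,0,0,0,0,0,1,0,0,0,0,0,0,1,0,0,0,0,0,0,1])

```text
time: 3.92
tool_pos: [0.6293, 0.0213, 0.1438]
ee_rot: [3.142, 0.0, -3.114]
wrist_force: [0.5, 0.4, 0.6]
width: 0.0574
```

Run:
```python
from h import *
b=snap('scene','scene4.png')
o=robot.get_obs();print(o['time'],o['tool_pos'],o['ee_rot'],o['wrist_force'],o['width'])
k2=cv2.resize(b['pixels'][60:240,200:370,::-1],None,fx=3.3,fy=3.3)
cv2.imwrite('pics/c4s.png',k2)
```

```text
3.975 [0.62921613 0.02127711 0.14362975] [ 3.14150672e+00  2.19139750e-04 -3.11423901e+00] [-0.67854217 -0.15338449 -0.70139832] 0.05335559734004838
```

View pics/c4s.png

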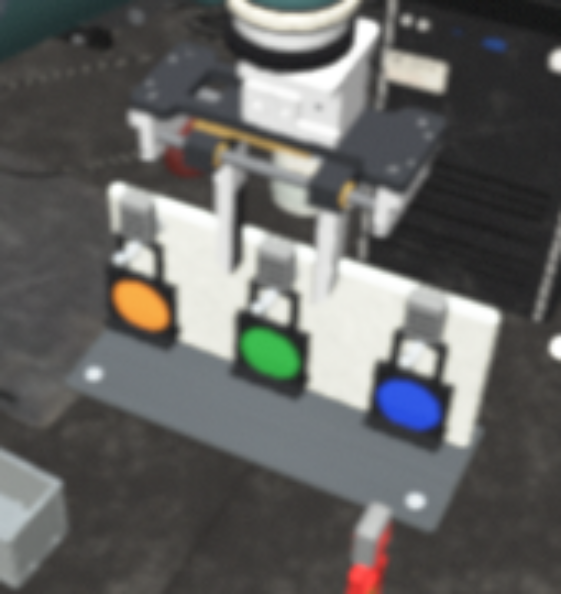

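Fingers straddle the green grip and are closing; keep closing.

Request:
arm_command(plan=[0,0,0,0,0,0,1,0,0,0,0,0,0,1,0,0,0,0,0,0,1,0,0,0,0,0,0,1,0,0,0,0,0,0,1,0,0,0,0,0,0,1])

```text
time: 4.72
tool_pos: [0.6292, 0.0218, 0.1436]
ee_rot: [3.141, 0.0, -3.114]
wrist_force: [0.1, 1.9, 1.6]
width: 0.0256
```

Run:
```python
from h import *
b=snap('scene','scene5.png')
o=robot.get_obs();print(o['time'],o['tool_pos'],o['ee_rot'],o['wrist_force'],o['width'])
k2=cv2.resize(b['pixels'][60:240,200:370,::-1],None,fx=3.3,fy=3.3)
cv2.imwrite('pics/c5s.png',k2)
```

```text
4.775 [0.62922438 0.02181384 0.14362239] [ 3.14066531e+00  2.84897071e-04 -3.11379979e+00] [-0.14502602  2.01509803  0.80183312] 0.025970214017234487
```

View pics/c5s.png

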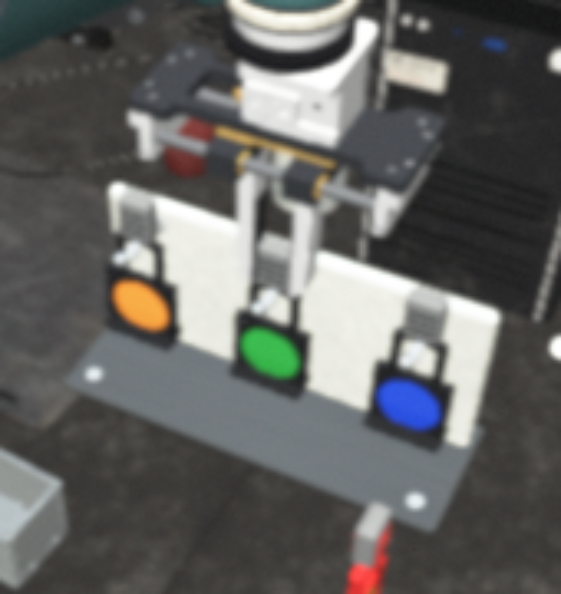

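Request:
arm_command(plan=[0,0,-0.5,0,0,0,1,0,0,-0.5,0,0,0,1,0,0,-0.6,0,0,0,1,0,0,0,0,0,0,1,0,0,0,0,0,0,1])

```text
time: 5.4
tool_pos: [0.6292, 0.0211, 0.1595]
ee_rot: [-3.142, 0.0, -3.114]
wrist_force: [0.2, -0.3, -0.3]
width: 0.0261
```

Run:
```python
from h import *
b=snap('scene','scene6.png')
o=robot.get_obs();print(o['time'],o['tool_pos'],o['ee_rot'],o['wrist_force'],o['width'])
k2=cv2.resize(b['pixels'][60:240,200:370,::-1],None,fx=3.3,fy=3.3)
cv2.imwrite('pics/c6s.png',k2)
```

```text
5.45 [0.62906352 0.02120024 0.15927391] [-3.14153824e+00 -3.49280236e-04 -3.11426162e+00] [ 0.05596346 -0.52241259 -0.61321948] 0.025508614890403788
```

View pics/c6s.png

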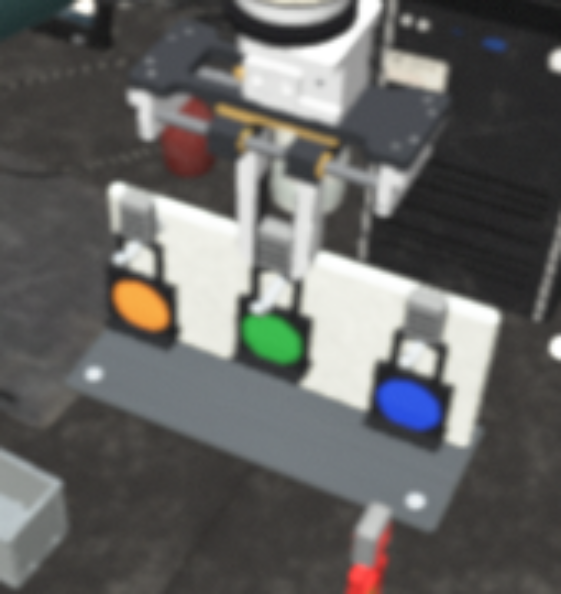

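Request:
arm_command(plan=[1,0,0,0,0,0,1,1,0,0,0,0,0,1,1,0,0,0,0,0,1,1,0,0,0,0,0,1,1,0,0,0,0,0,1,1,0,0,0,0,0,1,1,0,0,0,0,0,1,0,0,0,0,0,0,1])

```text
time: 6.45
tool_pos: [0.5587, 0.0194, 0.1597]
ee_rot: [3.142, 0.0, -3.114]
wrist_force: [-0.5, -0.7, -0.9]
width: 0.0258
```

Run:
```python
from h import *
b=snap('scene','scene7.png')
o=robot.get_obs();print(o['time'],o['tool_pos'],o['ee_rot'],o['wrist_force'],o['width'])
k2=cv2.resize(b['pixels'][60:250,160:370,::-1],None,fx=3,fy=3)
cv2.imwrite('pics/c7s.png',k2)
```

```text
6.5 [0.55907244 0.01936521 0.15968408] [ 3.14154860e+00  6.33680842e-04 -3.11421727e+00] [ 0.1297699  -0.29521914 -0.48476242] 0.025852997324227283
```

View pics/c7s.png

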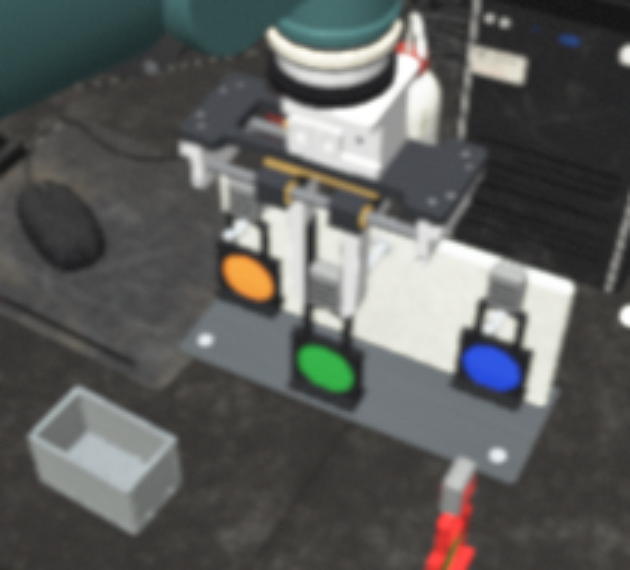

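Request:
arm_command(plan=[1,0,-1.5,0,0,0,1,1.5,0,-1.5,0,0,4.7,1,2,2.5,0,0,0,0,1,2,2.5,0,0,0,0,1,2,2.5,0,0,0,0,1,2,2.5,0,0,0,0,1,1.5,1.5,0,0,0,0,1,0,0,0,0,0,0,1])

```text
time: 7.5
tool_pos: [0.4453, 0.1394, 0.1908]
ee_rot: [3.141, 0.002, 3.089]
wrist_force: [0.1, -0.4, -0.9]
width: 0.0262
```

Run:
```python
from h import *
b=snap('scene','scene8.png');a=snap('top','top8.png')
o=robot.get_obs();print(o['time'],o['tool_pos'],o['ee_rot'],o['wrist_force'],o['width'])
k2=cv2.resize(b['pixels'][60:250,120:330,::-1],None,fx=3,fy=3)
cv2.imwrite('pics/c8s.png',k2)
cv2.imwrite('pics/c8t.png',cv2.resize(a['pixels'][120:270,150:350,::-1],None,fx=3,fy=3))
```

```text
7.6 [0.44613505 0.1383615  0.19032847] [-3.14144069e+00  1.76019228e-03  3.08714122e+00] [ 0.75364798 -0.32438798 -1.10728705] 0.02593490787518961
```

View pics/c8s.png

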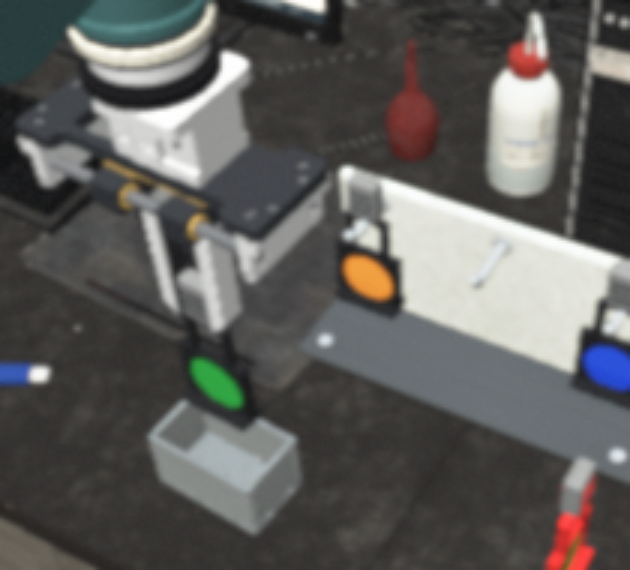

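View pics/c8t.png

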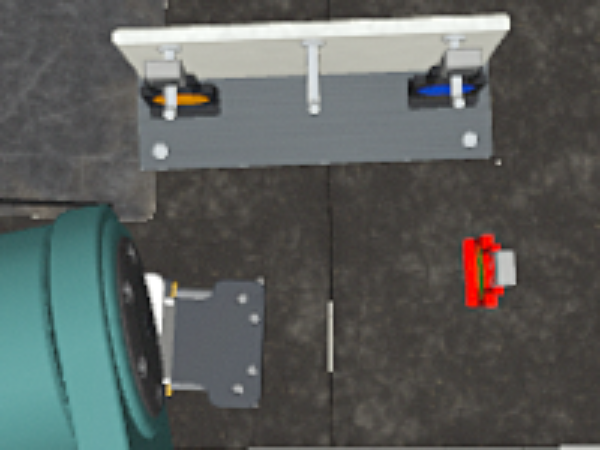

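Request:
arm_command(plan=[0.5,0.3,0,0,0,0,1,0,0,1.2,0,0,0,1,0,0,1.2,0,0,0,1,0,0,0,0,0,0,1,0,0,0,0,0,0,1])

```text
time: 8.22
tool_pos: [0.4408, 0.1419, 0.1652]
ee_rot: [-3.141, -0.0, 3.087]
wrist_force: [0.3, -1.1, -0.4]
width: 0.0258
```

Run:
```python
from h import *
b=snap('scene','scene9.png')
o=robot.get_obs();print(o['time'],o['tool_pos'],o['ee_rot'],o['wrist_force'],o['width'])
k=4;X0,Y0=140,110
im=cv2.resize(b['pixels'][Y0:Y0+140,X0:X0+140,::-1],None,fx=k,fy=k,interpolation=cv2.INTER_CUBIC)
t=o['tool_pos'];y=o['ee_rot'][2]-np.pi;c,s=np.cos(y),np.sin(y)
P=np.array([[x*.012,w*.028,z] for z in(0,.007) for x,w in((1,1),(1,-1),(-1,-1),(-1,1))])
W=P@np.array([[c,-s,0],[s,c,0],[0,0,1]]).T+t-[0,0,.0996]
q=((proj(b,W)-[X0,Y0]+.5)*k).astype(int)
cv2.polylines(im,[q[:4]],True,(0,255,255),1);cv2.polylines(im,[q[4:]],True,(255,255,0),1)
cv2.imwrite('pics/c9s.png',im)
```

```text
8.275 [0.44099849 0.1419315  0.16560982] [3.14149949e+00 3.12600553e-04 3.08692716e+00] [ 0.05302344  0.59801912 -0.82878181] 0.0256656550737876
```

View pics/c9s.png

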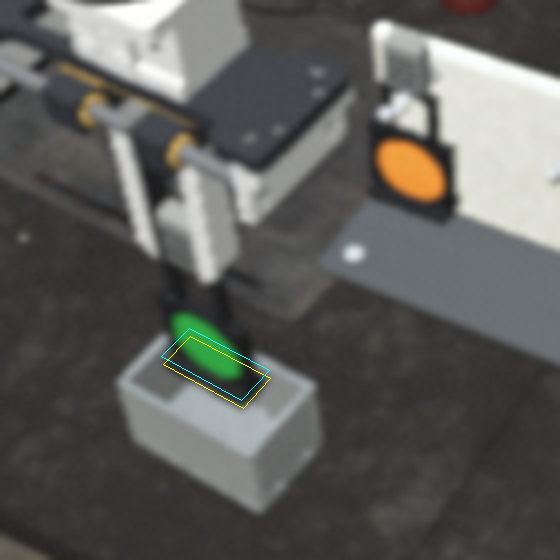

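Run:
```python
from h import *
b=load('scene9.png')
im=b['pixels'][175:245,165:225,::-1].astype(float)
im=np.clip((im/255)**.5*255,0,255).astype(np.uint8)
cv2.imwrite('pics/c9z.png',cv2.resize(im,None,fx=8,fy=8,interpolation=cv2.INTER_CUBIC))
```

```text
(no output)
```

View pics/c9z.png

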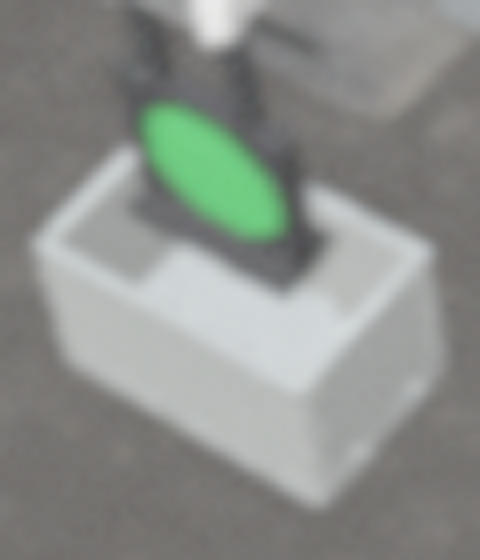

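Request:
arm_command(plan=[0,0,1,0,0,0,1,0,0,1,0,0,0,1,0,0,1,0,0,0,1,0,0,1,0,0,0,1,0,0,1,0,0,0,1,0,0,0.7,0,0,0,1,0,0,0,0,0,0,1,0,0,0,0,0,0,1])

```text
time: 9.28
tool_pos: [0.4411, 0.1422, 0.1088]
ee_rot: [3.141, 0.001, 3.087]
wrist_force: [0.6, 0.2, 0.7]
width: 0.0258
```

Run:
```python
from h import *
b=snap('scene','scene10.png')
o=robot.get_obs();print(o['time'],o['tool_pos'],o['ee_rot'],o['wrist_force'],o['width'])
cv2.imwrite('pics/c10s.png',cv2.resize(b['pixels'][110:250,140:280,::-1],None,fx=4,fy=4,interpolation=cv2.INTER_CUBIC))
```

```text
9.325 [0.44111565 0.14222026 0.10877324] [3.14087097e+00 8.77370804e-04 3.08702322e+00] [-0.14954746  0.83728247  1.25824395] 0.025816903446184366
```

View pics/c10s.png

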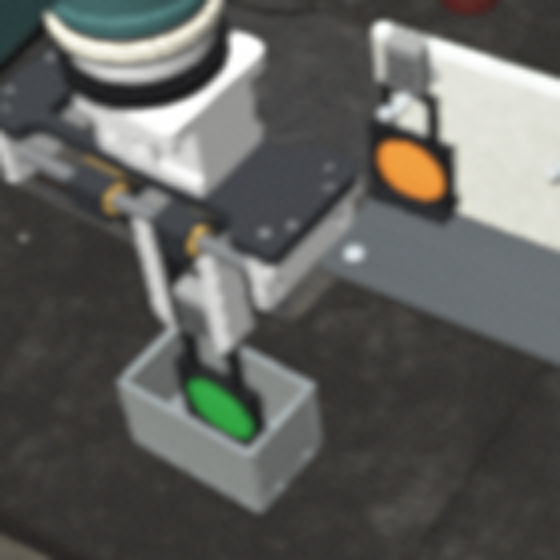

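Request:
arm_command(plan=[0,0,0.2,0,0,0,1,0,0,0.1,0,0,0,1,0,0,0,0,0,0,1])

```text
time: 9.7
tool_pos: [0.4415, 0.1423, 0.1084]
ee_rot: [3.141, 0.002, 3.087]
wrist_force: [-3.0, 0.1, 12.0]
width: 0.026
```

Request:
arm_command(plan=[0,0,-0.2,0,0,0,1,0,0,0,0,0,0,1])

```text
time: 9.95
tool_pos: [0.4413, 0.1422, 0.1085]
ee_rot: [3.141, 0.002, 3.087]
wrist_force: [-1.3, 0.5, 6.6]
width: 0.026
```

Request:
arm_command(plan=[0,0,-0.1,0,0,0,1,0,0,0,0,0,0,0,0,0,0,0,0,0,0,0,0,0,0,0,0,0,0,0,0,0,0,0,0,0,0,0,0,0,0,0,0,0,0,0,0,0,0])

```text
time: 10.82
tool_pos: [0.4408, 0.142, 0.1085]
ee_rot: [3.141, 0.0, 3.087]
wrist_force: [0.3, 0.2, -0.1]
width: 0.0824
```

Run:
```python
from h import *
b=snap('scene','scene11.png')
o=robot.get_obs();print(o['time'],o['tool_pos'],o['ee_rot'],o['wrist_force'],o['width'])
cv2.imwrite('pics/c11s.png',cv2.resize(b['pixels'][110:250,140:280,::-1],None,fx=4,fy=4,interpolation=cv2.INTER_CUBIC))
```

```text
10.875 [0.44083157 0.14197848 0.10850808] [3.14151160e+00 1.37499758e-04 3.08701733e+00] [ 0.21950576 -0.27972389  0.22971721] 0.08632171888507321
```

View pics/c11s.png

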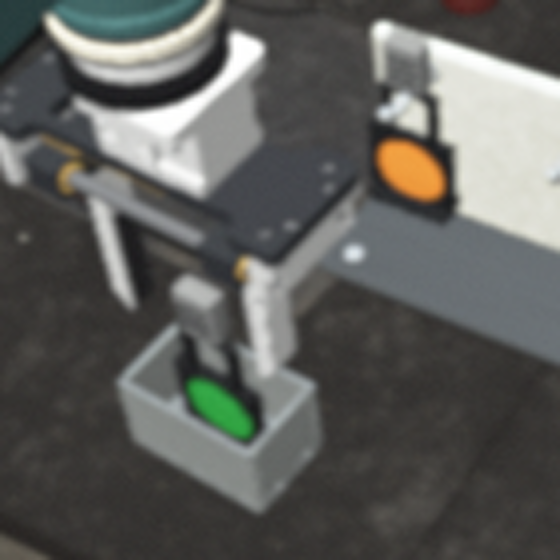

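The holder stands upright and the fingers are open and clear; retreat straight up.

Request:
arm_command(plan=[0,0,0,0,0,0,0,0,0,-2,0,0,0,0,0,0,-3,0,0,0,0,0,0,-3,0,0,0,0,0,0,-3,0,0,0,0,0,0,-1,0,0,0,0,0,0,0,0,0,0,0,0,0,0,0,0,0,0])

```text
time: 11.88
tool_pos: [0.4401, 0.1418, 0.2268]
ee_rot: [-3.141, -0.003, 3.087]
wrist_force: [-0.7, 0.4, 0.1]
width: 0.0942
```

Run:
```python
from h import *
b=snap('scene','scene12.png')
o=robot.get_obs();print(o['time'],o['tool_pos'],o['wrist_force'],o['width'])
cv2.imwrite('pics/c12s.png',cv2.resize(b['pixels'][90:250,140:350,::-1],None,fx=3.5,fy=3.5,interpolation=cv2.INTER_CUBIC))
```

```text
11.925 [0.44010135 0.14183503 0.22679568] [ 0.30547178  0.0430702  -0.85107839] 0.09457583633265763
```

View pics/c12s.png

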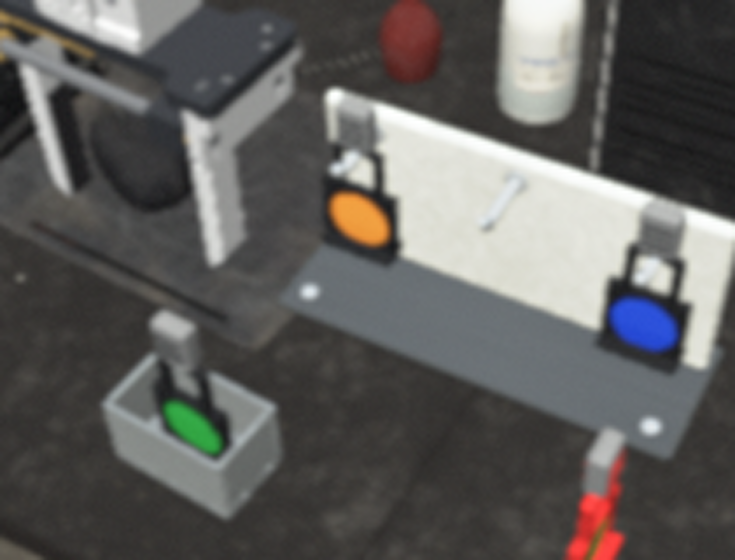

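Run:
```python
from h import *
print(close_job())
```

```text
the job is handed in; nothing more can be done
None
```

The green filter stands upright, glass end down, in the grey box. I gripped it by its grey grip, raised it 16 mm and drew it about 70 mm off the peg. I then lowered it into the box until it touched the floor, released it and backed straight up. The job is handed in; the robot clock read 11.9 s at the last check.

- **Green filter:** the last picture shows it upright inside the walls. While it was still held, I estimated its centre to be within about 1 mm of the box centre.
- **Amber and blue filters:** both still hang on their pegs and look unmoved; I checked this by eye only. The red look-alike was not touched.
- **Robot:** the gripper is open and clear above the box, with wrist force near zero. The highest wrist force I saw was about 12 N, when the filter touched the box floor.
- **One disagreement:** floor contact came with the underside at about 9 mm by my estimate, against the 4 mm floor. The filter probably hung a few mm lower or higher than I assumed, or slid slightly in the grip. Either way it is well under the 20 mm limit, and I did not measure it again after release.

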